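Set the tilt of a cast on the surveying table

ROBOT

A 7-joint arm with a two-finger parallel gripper is mounted at the origin on a cart in front of the work surface, level with it; the furniture and walls round the work are solid. World frame = base frame: x ahead of the robot, y to its left, z up, the work surface at z = 0. Lengths are in m, angles in rad, forces in N, time in s.
With the tool pointing down it reaches from about 0.4 to 0.85 m from the base axis. Payload 10.4 kg.
Tool frame: the origin (TCP) lies midway between the tips of the shut fingers; the grasp point (between the pads) lies 19 mm behind it (bot.grasp_offset is the distance from the TCP to the grasp point, in m); z points along the fingers, y is the line along which they close (so a half turn about z gives the same grasp; the last joint's range is limited). The gripper opens to 85 mm and grips with 20 to 120 N. Pads are 22 mm wide; open, the fingers measure 114 mm over their backs; the gripper's body (76 mm by 85 mm) begins 54 mm behind the grasp point. The pads swing forward as they close: fully open they stand 13 mm farther back than shut.
Start: joints at [-1.306, 0.332, -0.065, 1.46, 0.022, 1.35, -0.088], TCP at [0.177, 0.599, 0.231] pointing down, gripper open.
Joint ranges: [-2.6, 2.6], [-0.5, 2.12], [-1.47, 1.34], [0.16, 2.42], [-1.27, 4.41], [0.06, 2.06], [-2.6, 2.6]. Speed limits (rad/s): [2.22, 2.22, 2.79, 2.79, 3.14, 3.14, 3.14].

INTERFACE

Orientations are given as a unit quaternion [x, y, z, w].
In Python, from workcell import bot, eyes, models gives the robot as it stands. The module is installed in compiled form; this text tells all that it offers.
- The arm moves only by the tool send_rows, never from a script. Its argument "increments" is a list that holds one entry, the list of rows, each a list of 7 numbers: the closure, from 0 (fully open) to 1 (shut), then the shift along the tool's x, y, z in m, then the turn, a rotation vector about the tool's x, y, z in degrees. In form: [[[hand, tx, ty, tz, rx, ry, rz], ...]]. A call has 1 to 5 rows; each row is the pose to reach, as a shift and turn from the pose commanded when the call began, along the tool's axes at that moment; what a row does not reach only later rows make up. A row lasts 1/12 s, in which the tool goes at most 41.7 mm and 7.16 degrees, less where a joint would pass 70% of its speed; a pose out of reach is approached as far as the arm can. A call with a gripper value outside its range is refused whole. The fingers move at their own pace and stop on an object; the grip force is fixed at half the most. Time passes only in rows, so rows that repeat a pose let the fingers close. It gives the time, the measured TCP pose, the force, the opening and the grip force at its end, in the units of the state.
- bot.observe(): the state, without advancing time (a new reading comes with each control period).
- eyes.capture(name): name is "side" or "top" or "wrist"; returns a dict with "frame" (420x560x3 uint8, red, green, blue), "range_z" (420x560 float32, m along the optical axis (not along the pixel's ray), 0 where there is no reading), "vertical_fov" (degrees; the focal length in pixels is half the picture's height over the tangent of half this angle, whatever the lens; pixels are square), "cx", "cy" (the principal point, pixels), "rvec" (rotation vector, rad) and "tvec" (3), from world to camera coordinates, as OpenCV has them. Camera axes: x right, y down, z forward; pixel columns grow to the right and rows downward; lengths in m; the calibration is good to about 2 mm. A picture is of the moment at which its call begins.
- bot.job_done(): hands the job in; it is judged then, once.
Trained networks look in a picture, given as the dict that the camera call returned (one of the last four; its "shot" number tells which), for a name from the list of things; names that differ only in an ending like _2 or _b are one class to them, and where a whole thing is asked for, a point or a joint stands for the part that bears it (a point fixed in the world has none). Each returns a list of dicts, best first, with "conf" (0 to 1); they miss things now and then, are a little off and sometimes report something else, mostly with a low value. They report only what shows in the picture. A call takes as long as a camera call.
- models.look_for(picture, label): "at" ([x, y, z] in m, in the coordinates of the camera as it stood for that picture, good to about 4 mm: the middle of the surface that is visible of it).
- models.trace(picture, label): "region" (420x560 bool, what is visible of it).
The state is a dict: "clock": time; "joints": joint angles; "joint_vel": joint speeds; "joint_torque": joint torques, N m; "tool_pos": TCP position; "tcp_rot": TCP orientation; "force": force on the tool from outside, world axes, zero at the start; "moment": the same for the moment, N m; "opening": finger opening in m; "grasp_force": force on a finger pad.
Only numpy, scipy, OpenCV 4.12 (cv2) and the standard library are available. Lean on these libraries where they do the work, as an engineer would, in place of code of your own. Each camera call takes 0.05 s, during which the arm holds its last target. There are 200 camera calls.

TASK

The plaster cast clamped on the surveying table has to be tipped to the tilt that was marked for it. Press the black knob at the left corner of the tilting plate straight down until its pointer stands in the red band on the scale beside it, and let go; do the same with the knob at the right corner, in either order. Only press: the plate stays where you leave it and must not be lifted back up, so do not push a pointer past its band; do not touch the cast, move the red markers or the table, or disturb the things around.

Things in the scene. Friction and masses are not known exactly. Their poses are not given: they have to be found in the camera images.
- knob_left (a point): middle of the flat top of the left press knob: a black disc, 27 mm across, on a brass foot, 11 mm above the aluminium plate, at the plate's left corner seen from the robot; 81 mm above the bench when level. A slow push of 2 to 6 N straight down on its middle moves it (spring and stiff joint); let go, it stays. The other corner's pointer then moves less than 1 mm
- knob_right (a point): the same for the right press knob, at the right corner of the plate as seen from the robot
- pointer_left (a point): tip of the left pointer: a dark steel needle, 3 mm thick, 35 mm beyond the middle of the left knob, 66 mm above the bench when level, 135 mm from the pivot (it drops 1.35 mm for each mm the knob is pressed down). It passes in front of a white upright scale with black ticks 4 mm apart. At the start it is 8 mm or more above the middle of its red band
- pointer_right (a point): the same for the right pointer, beyond the right knob
- band_left (a point): middle of the red band of the left marker: a red slider, 6 mm high and 32 mm wide, on the left white scale (24 mm wide, its top 94 mm above the bench), already set. The left pointer is right when its tip is level with this point within 3 mm, inside the red band
- band_right (a point): the same for the right marker on the right scale
- tilt_left (a joint): tilt of the plate at the left knob, rad: 0 level, positive with the left corner pressed down, stops at -0.14 (14 mm raised) and 0.14; the left pointer drops 135 mm per rad
- tilt_right (a joint): the same at the right knob
- surveying_table: the whole table, loose, 2.8 kg: grey base about 210 mm wide, two white scales, and on top the tilting plate, 118 mm square, 8 mm thick, one corner towards the robot, its pivot (brass ball on a steel post) at the far corner, each knob 100 mm from the pivot. Origin on the bench under the plate's middle; x axis points from pivot to left knob, y axis from pivot to right knob, z up
- clamped_cast: white plaster cast (60 x 73 x 28 mm) held on the middle of the plate by three brass screw jaws; origin at the middle of its underside on the plate; not to be touched
- wax_jar: jar with red lid, 44 mm across, 50 mm high, standing beside the left scale; origin at the centre of its underside; leave alone
- loose_cast: loose yellow-orange plaster cast, 57 x 70 x 26 mm, beside the right scale; origin at the centre of its underside; leave alone
- articulator: small brass hinge articulator, 78 x 60 x 57 mm, to the left on the bench; origin at the centre of its underside; leave alone

How it is judged:
At the end, for the whole second after the job is handed in: the tips of both pointers stand inside their red bands (within 3 mm of the band's middle in height), the plate is at rest and the table stands flat on its feet (z of pointer_left in the frame of band_left between -0.003 and 0.003 m and z of pointer_right in the frame of band_right between -0.003 and 0.003 m and velocity of joint tilt_left between -0.01 and 0.01 rad/s and velocity of joint tilt_right between -0.01 and 0.01 rad/s and angle between surveying_table's own z axis and vertical below 0.02 rad); the robot touches nothing.
It fails at once if the clamped cast is touched (contact force between any of the fingers, the arm and clamped_cast above 0.5 N).
It fails at once if a corner of the plate is lifted (velocity of joint any of tilt_left, tilt_right below -0.05 rad/s).
It fails at once if a red marker or the table is moved by more than 4 mm (distance of any of band_left, band_right, surveying_table from where it was at the start of the episode above 0.004 m).
It fails at once if one of the things around is moved by more than 15 mm (distance of any of wax_jar, loose_cast, articulator from where it was at the start of the episode above 0.015 m).
It also fails if it takes over 45 s, if anything falls off the work surface, if the arm or the gripper's body presses on something with over 40 N, if the wrist force passes 120 N, or if a joint passes its speed limit or range.

## Working session

There is one attempt and no reset: what is moved stays moved. The work goes in short steps, Python scripts to look and compute and a tool call to move; the robot and the scene stay as the last step left them, time stands still between calls to the robot, and variables do not carry over. Pictures are saved under pics/ and viewed, at most 13 in all, crops included, and the job is handed in when it is done.

Besides the shell and the picture viewer there is one more tool, called as a command line: name --argument value ..., lists and objects as JSON in quotes. send_rows: Moves the arm, as the interface text tells. Its arguments: {"type":"object","properties":{"increments":{"type":"array","items":{"type":"array","items":{"type":"array","items":{"type":"number"}}}}},"required":["increments"]}

```bash
mkdir -p pics; cat > h.py <<'E'
import numpy as np, cv2
from workcell import bot, eyes, models
def w(pic,p):
    R=cv2.Rodrigues(np.array(pic["rvec"],float))[0]; return R.T@(np.array(p,float)-np.array(pic["tvec"],float))
def f(pic): return 210/np.tan(np.radians(pic["vertical_fov"])/2)
def px(pic,P):
    R=cv2.Rodrigues(np.array(pic["rvec"],float))[0]; c=R@np.array(P)+np.array(pic["tvec"],float)
    return [f(pic)*c[0]/c[2]+pic["cx"],f(pic)*c[1]/c[2]+pic["cy"]]
def unp(pic,u,v,z=None):
    z=pic["range_z"][int(round(v)),int(round(u))] if z is None else z
    return w(pic,[(u-pic["cx"])*z/f(pic),(v-pic["cy"])*z/f(pic),z])
def save(pic,n,crop=None,s=1):
    im=pic["frame"][:,:,::-1]
    if crop: a,b,c,d=crop; im=im[b:d,a:c]
    cv2.imwrite("pics/"+n,cv2.resize(im,None,fx=s,fy=s,interpolation=cv2.INTER_CUBIC))
E
python3 - <<'E'
from h import *
np.set_printoptions(precision=4,suppress=True)
s=bot.observe(); print(s["clock"],s["tool_pos"],s["tcp_rot"],s["opening"])
P={}
for n in("side","top"):
    p=P[n]=eyes.capture(n); save(p,n+"0.png"); print(n,p["vertical_fov"],w(p,[0,0,0]))
    for l in["knob_left","knob_right","pointer_left","pointer_right","band_left","band_right","clamped_cast","surveying_table"]:
        for r in models.look_for(p,l)[:2]: q=w(p,r["at"]);print(l,round(r["conf"],2),q,np.round(px(p,q)))
both=np.hstack([P["side"]["frame"],P["top"]["frame"]])
E
```

```text
0.0 [0.1773 0.5989 0.2305] [ 0.1434  0.9897 -0.0007 -0.0001] 0.085319747767792
side 42.942450859874995 [ 0.0446 -0.9854  0.7483]
knob_left 0.88 [ 0.4486 -0.0744  0.0878] [282. 226.]
knob_left 0.16 [0.4168 0.2695 0.0369] [221. 181.]
knob_right 0.95 [ 0.449  -0.0725  0.089 ] [282. 225.]
pointer_left 0.73 [ 0.4459 -0.0707  0.0886] [280. 225.]
pointer_right 0.65 [ 0.4447 -0.0681  0.0905] [279. 224.]
band_left 0.52 [0.3688 0.0188 0.056 ] [235. 225.]
clamped_cast 0.81 [ 0.4513 -0.0529  0.0987] [279. 217.]
surveying_table 0.9 [ 0.4425 -0.0653  0.0387] [278. 243.]
top 55.12937895348776 [ 0.296  -0.0122  0.9308]
knob_left 0.59 [ 0.454  -0.0517  0.0896] [296. 211.]
knob_right 0.82 [ 0.4478 -0.0468  0.0856] [294. 214.]
pointer_left 0.94 [ 0.4483 -0.0515  0.0907] [296. 213.]
pointer_right 0.57 [ 0.4512 -0.0467  0.0887] [294. 212.]
clamped_cast 0.66 [ 0.4562 -0.0474  0.0987] [294. 209.]
clamped_cast 0.35 [ 0.4517 -0.046   0.0801] [293. 213.]
surveying_table 0.7 [ 0.4546 -0.0485  0.0817] [295. 211.]
```

View pics/side0.png

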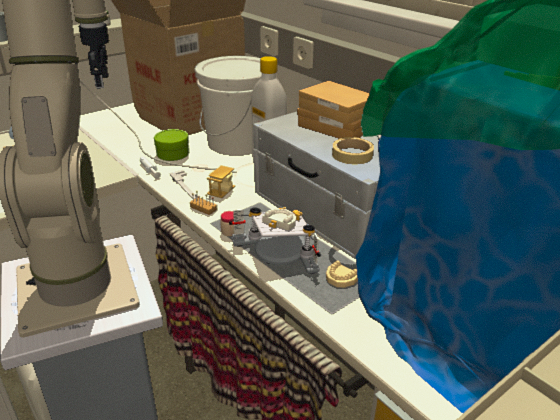

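View pics/top0.png

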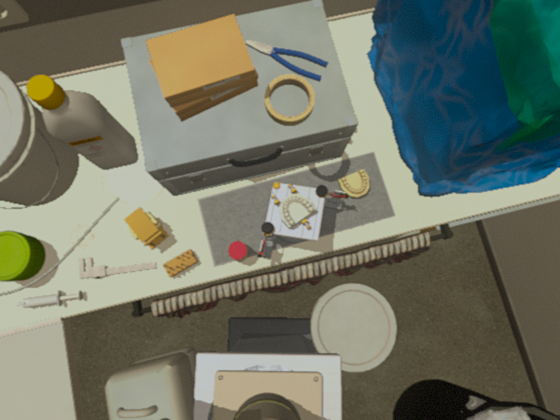

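Side view: left knob is near (255,212) and right knob near (309,230). In the top view they are near (267,228) and (322,190). The red jar is at (238,250), and the grey toolbox stands just behind the table.

```bash
python3 - <<'E'
from h import *
np.set_printoptions(precision=4,suppress=True)
p=eyes.capture("top"); q=eyes.capture("side")
for n,uv in dict(kl=(267,228),kr=(322,190),box=(330,150),boxedge=(345,140),boxfront=(260,165),cast=(300,215),piv=(278,184)).items(): print(n,unp(p,*uv))
for n,uv in dict(kl=(255,211),kr=(309,229)).items(): print("side",n,unp(q,*uv))
a=cv2.resize(p["frame"][160:270,210:390,::-1],None,fx=4,fy=4,interpolation=cv2.INTER_CUBIC)[:, :]
cv2.imwrite("pics/t1.png",a)
cv2.imwrite("pics/s1.png",cv2.resize(q["frame"][190:290,210:370,::-1],None,fx=5,fy=5,interpolation=cv2.INTER_CUBIC))
E
```

```text
kl [0.4155 0.0093 0.0916]
kr [ 0.5005 -0.1065  0.0915]
box [ 0.598  -0.1266  0.0715]
boxedge [ 0.6037 -0.152   0.1209]
boxfront [0.5557 0.0287 0.0824]
cast [ 0.4433 -0.0593  0.1008]
piv [ 0.5164 -0.0117  0.0724]
side kl [0.4137 0.0011 0.0934]
side kr [ 0.4966 -0.1144  0.093 ]
```

View pics/t1.png

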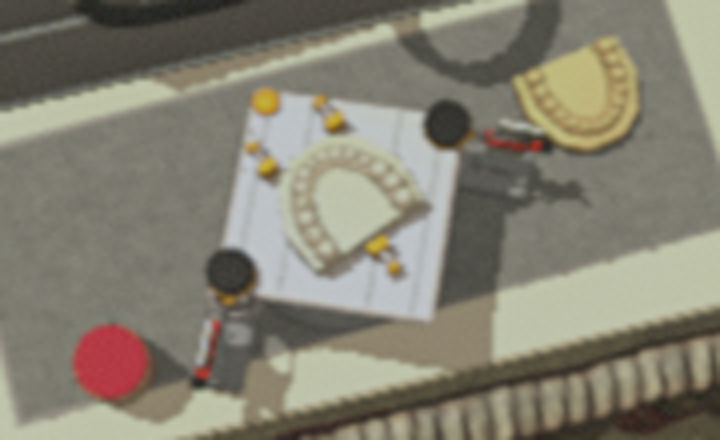

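View pics/s1.png

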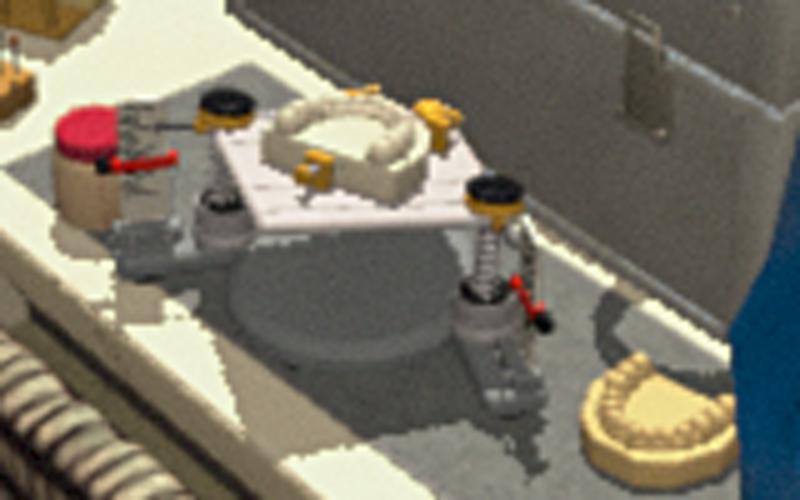

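Crops: left knob at (230,270) in the top crop, right knob at (446,122). The red bands sit on scales parallel to the pointers; the left one faces −y and the right one faces the robot. I'll start moving above the left knob.

send_rows --increments '[[[1,-0.03,-0.03,0,0,0,0],[1,-0.06,-0.06,0,0,0,0],[1,-0.085,-0.095,0,0,0,0],[1,-0.11,-0.13,0,0,0,0],[1,-0.13,-0.165,0,0,0,0]]]'

```text
clock: 1.42
tool_pos: [0.2555, 0.4049, 0.2312]
tcp_rot: [0.144, 0.99, 0.0, 0.0]
force: [1.2, 0.0, 0.4]
opening: 0.0256
grasp_force: 0.0
```

send_rows --increments '[[[1,-0.026,-0.033,0,0,0,0],[1,-0.052,-0.066,0,0,0,0],[1,-0.078,-0.1,0,0,0,0],[1,-0.104,-0.133,0,0,0,0],[1,-0.13,-0.166,0,0,0,0]]]'

```text
clock: 1.83
tool_pos: [0.3314, 0.2113, 0.2315]
tcp_rot: [0.143, 0.99, 0.001, 0.0]
force: [1.8, 0.1, 1.1]
opening: 0.0004
grasp_force: 0.0
```

send_rows --increments '[[[1,-0.026,-0.033,0,0,0,0],[1,-0.052,-0.066,0,0,0,0],[1,-0.078,-0.1,0,0,0,0],[1,-0.104,-0.133,0,0,0,0],[1,-0.12,-0.155,0,0,0,0]]]'

```text
clock: 2.25
tool_pos: [0.403, 0.0269, 0.2317]
tcp_rot: [0.145, 0.989, 0.0, 0.001]
force: [-0.1, 0.6, 0.6]
opening: 0.0001
grasp_force: 0.0
```

```bash
python3 - <<'E'
from h import *
np.set_printoptions(precision=4,suppress=True)
p=eyes.capture("wrist"); save(p,"w1.png"); s=bot.observe(); print(s["tool_pos"],s["force"],"cam",w(p,[0,0,0]),p["vertical_fov"])
R=cv2.Rodrigues(np.array(p["rvec"],float))[0]; print(R)
for l in["knob_left","knob_right","pointer_left","pointer_right","band_left","band_right"]:
    for r in models.look_for(p,l)[:2]: q=w(p,r["at"]);print(l,round(r["conf"],2),q,np.round(px(p,q)))
E
```

```text
[0.4042 0.0228 0.2318] [-0.2807 -5.9072 -0.4942] cam [0.3366 0.0462 0.3751] 61.21310084104354
[[ 0.2873  0.9578  0.0011]
 [ 0.9202 -0.2763  0.2773]
 [ 0.2659 -0.0787 -0.9608]]
knob_left 0.65 [ 0.4342 -0.0488  0.0943] [207. 256.]
knob_right 0.57 [ 0.4302 -0.0481  0.0918] [207. 250.]
pointer_left 0.74 [ 0.4558 -0.0477  0.1006] [216. 281.]
pointer_right 0.57 [ 0.4388 -0.0468  0.0923] [212. 259.]
band_left 0.66 [0.3675 0.0259 0.0637] [269. 151.]
band_right 0.56 [ 0.4973 -0.1577  0.0639] [133. 328.]
```

View pics/w1.png

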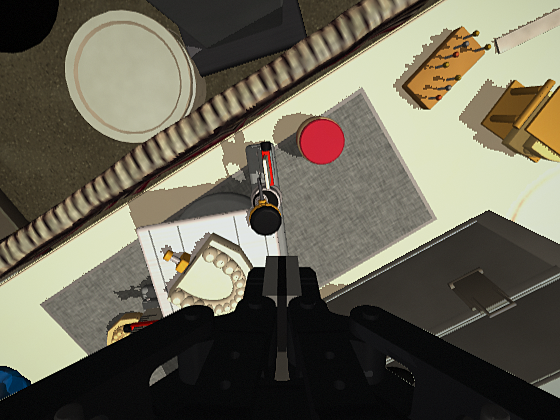

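Wrist view: left knob at (265,218), needle at about (262,180), red band at about (267,165) beside it, cast at (215,275). Next I'll measure the heights from depth.

```bash
cat >> h.py <<'E'
def cloud(p):
    z=p["range_z"]; v,u=np.mgrid[:420,:560]; R=cv2.Rodrigues(np.array(p["rvec"],float))[0]
    c=np.stack([(u-p["cx"])*z/f(p),(v-p["cy"])*z/f(p),z],-1)-np.array(p["tvec"],float); return c@R
def red(p):
    h=cv2.cvtColor(p["frame"],cv2.COLOR_RGB2HSV); return ((h[...,0]<8)|(h[...,0]>172))&(h[...,1]>150)&(h[...,2]>80)&(p["range_z"]>0)
E
python3 - <<'E'
from h import *
np.set_printoptions(precision=4,suppress=True,linewidth=200)
p=eyes.capture("wrist"); C=cloud(p); z=C[...,2]
cv2.imwrite("pics/w2.png",cv2.resize(p["frame"][130:245,230:300,::-1],None,fx=7,fy=5))
b=p["frame"][...,:].max(-1)
print("noise",z[180:190,170:180].std(), "knob L",np.median(C[210:224,258:272].reshape(-1,3),0))
print((z[140:240:3,254:280]*1000).astype(int))
m=red(p); m[:, 290:]=0; m[:,:250]=0; v,u=np.nonzero(m[:250]); print("redL",len(v),u.min(),u.max(),v.min(),v.max(),np.percentile(z[v,u],[2,10,25,50,75,90,98]),np.median(C[v,u],0))
m=red(p); m[:310]=0; m[360:]=0;m[:,180:]=0; v,u=np.nonzero(m); print("redR",len(v),u.min(),u.max(),v.min(),v.max(),np.percentile(z[v,u],[2,10,25,50,75,90,98]),np.median(C[v,u],0))
q=eyes.capture("side"); Cq=cloud(q); m=red(q); m[:190]=0;m[290:]=0;m[:,:210]=0;m[:,340:]=0
n,l,st,ce=cv2.connectedComponentsWithStats(m.astype(np.uint8))
for i in range(1,n):
    if st[i,4]>5: print(st[i],np.median(Cq[l==i],0),np.percentile(Cq[l==i][:,2],[5,95]))
E
```

```text
noise 0.000763332305212173 knob L [0.4136 0.013  0.0932]
[[  0   0   0   0   0   1   0   0   1   1   1   1   1   0   0   1   2   0   1   1   1   0   0   0   0   0]
 [  0   0   1   2   0   0   0   0   1   0   0   1   1   1   0   2   1   1   0   1   0   1   0   0   1   2]
 [ 10  12  61  61  64  63  63  63  65  63  63  62  17  16  15   1   1   0   0   1   2   2   1   2   1   1]
 [ 17  21  59  61  63  63  62  64  63  64  64  63  59  17  17  16   2   3   1   1   1   1   1   1   2   2]
 [ 27  26  25  62  63  63  63  63  64  64  63  62  60  24  16  17  15   3   1   1   2   1   2   3   1   0]
 [ 25  26  26  62  62  62  62  61  62  62  62  27  27  26  17  17  15   1   2   3   2   2   1   2   1   1]
 [ 26  26  26  27  62  63  65  65  65  61  61  61  27  26  21  18  16  12   2   2   2   1   1   1   1   2]
 [ 24  27  27  27  75  84  85  82  76  63  62  63  26  26  26  17  18  14   1   3   1   2   1   3   3   1]
 [ 19  25  27  94  94  95  95  91  80  69  63  62  59  27  25  19  17  15   2   1   2   1   2   1   1   0]
 [ 18  25  24  26  94  95  94  95  84  73  63  62  62  25  26  25  18 374  16   
[... 2220 characters left out ...]
  91  91  92  92  93  91  91  88  19  19  17  18  17]
 [ 93 374  92  92  93  92  92  91  92  91  92  92  92  91  91  91  91  91  90  18  18  19  20  19  18  17]
 [ 92  92  93  93  93  93  92  91  92  91  92  90  91  92  90  79  79  77  77  19  18  19  18  19  17  17]
 [ 80  79  82  81  81  81  81  80  80  79  80  80  79  79  78  79  79  79  77  18  19  19  19  18  19  18]]
redL 125 257 268 153 188 [0.0609 0.0615 0.0621 0.0626 0.063  0.0637 0.0648] [0.3774 0.0217 0.0626]
redR 69 126 151 322 331 [0.0571 0.0593 0.0602 0.0609 0.0615 0.0618 0.2065] [ 0.4972 -0.1507  0.0609]
[221 212  24  13 136] [0.3681 0.0642 0.0511] [0.0462 0.0622]
[312 245   7   8  21] [ 0.4967 -0.1441  0.0603] [0.055  0.0628]
```

View pics/w2.png

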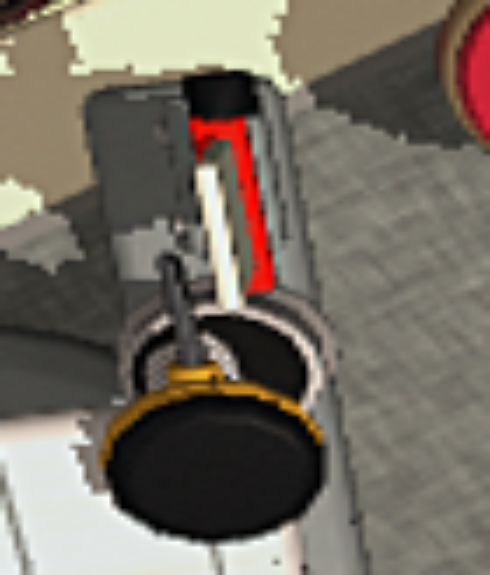

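Crop: knob disc is centred near (261,223), with the needle above it. Scale top reads 94.5 mm (bias about +0.5), left band top about 62 mm so middle about 59, right middle about 57.5. Knobs are near 92 mm and should end near 75–76.

```bash
cat >> h.py <<'E'
def knob(p,xy,lo=.06,hi=.098):
    C=cloud(p); m=(np.hypot(C[...,0]-xy[0],C[...,1]-xy[1])<.025)&(C[...,2]>lo)&(C[...,2]<hi)&(p["frame"].max(-1)<75)
    n,l,st,ce=cv2.connectedComponentsWithStats(m.astype(np.uint8)); i=1+np.argmax(st[1:,4]); Q=C[l==i]
    Q=Q[Q[:,2]>np.percentile(Q[:,2],90)-.006]
    return (np.percentile(Q,3,axis=0)+np.percentile(Q,97,axis=0))/2, np.ptp(Q,axis=0), len(Q)
def go(t):
    s=bot.observe(); from scipy.spatial.transform import Rotation as R
    r=R.from_quat(s["tcp_rot"]); print("tcp",s["tool_pos"],"shift",np.round(r.inv().apply(np.array(t)-s["tool_pos"]),4))
E
python3 - <<'E'
from h import *
np.set_printoptions(precision=4,suppress=True,linewidth=200)
p=eyes.capture("wrist"); k=knob(p,(.414,.012)); print(k); go([*k[0][:2],.12])
p=eyes.capture("top"); print(knob(p,(.414,.012)),knob(p,(.5,-.108)))
E
```

```text
(array([0.4186, 0.008 , 0.0928]), array([0.0253, 0.0258, 0.0071]), 721)
tcp [0.402  0.0313 0.2313] shift [-0.0225 -0.0177  0.1113]Traceback (most recent call last):
  File "<stdin>", line 4, in <module>
  File "h.py", line 23, in knob
    n,l,st,ce=cv2.connectedComponentsWithStats(m.astype(np.uint8)); i=1+np.argmax(st[1:,4]); Q=C[l==i]
                                                                        ~~~~~~~~~^^^^^^^^^^
    return _wrapfunc(a, 'argmax', axis=axis, out=out, **kwds)
    return bound(*args, **kwds)
ValueError: attempt to get argmax of an empty sequence
```

send_rows --increments '[[[1,-0.01,-0.006,0.02,0,0,0],[1,-0.02,-0.012,0.045,0,0,0],[1,-0.02,-0.012,0.07,0,0,0],[1,-0.02,-0.012,0.09,0,0,0],[1,-0.02,-0.012,0.1,0,0,0]]]'

```text
clock: 3.22
tool_pos: [0.4168, 0.0133, 0.1291]
tcp_rot: [0.143, 0.99, -0.001, -0.001]
force: [0.1, -0.6, -0.1]
opening: -0.0003
grasp_force: 0.0
```

send_rows --increments '[[[1,0,0,0,0,0,0],[1,0,0,0,0,0,0],[1,0,0,0,0,0,0]]]'

```text
clock: 3.47
tool_pos: [0.4187, 0.0137, 0.1325]
tcp_rot: [0.143, 0.99, 0.0, 0.001]
force: [0.8, 0.5, 0.1]
opening: 0.0
grasp_force: 0.0
```

```bash
python3 - <<'E'
from h import *
np.set_printoptions(precision=4,suppress=True,linewidth=200)
p=eyes.capture("wrist"); save(p,"w3.png"); s=bot.observe(); print(s["clock"],s["tool_pos"],s["force"],np.abs(s["joint_vel"]).max())
k=knob(p,(.418,.008)); print(k); go([*k[0][:2],.1])
E
```

```text
3.5167 [0.4188 0.0137 0.1325] [0.5047 0.476  0.9833] 0.004655644241638694
(array([0.4172, 0.0079, 0.093 ]), array([0.0233, 0.0264, 0.0074]), 1471)
tcp [0.4188 0.0137 0.1325] shift [-0.0001 -0.006   0.0325]
```

View pics/w3.png

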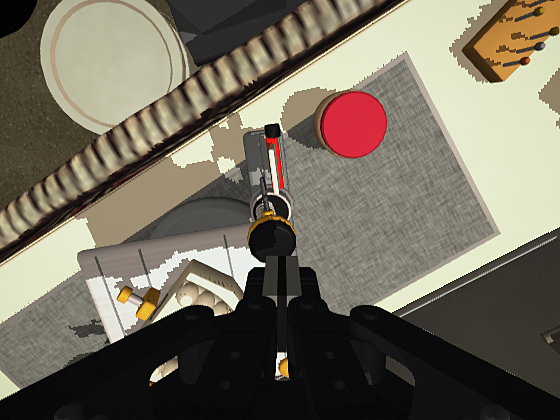

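View: knob at (270,238) just ahead of the finger tips, TCP about 6 mm off in y. I'll check the finger width beside the cast, then press.

```bash
python3 - <<'E'
from h import *
from scipy.spatial.transform import Rotation as R
np.set_printoptions(precision=4,suppress=True,linewidth=200)
p=eyes.capture("wrist"); s=bot.observe(); C=cloud(p)
T=R.from_quat(s["tcp_rot"]).inv().apply((C.reshape(-1,3)-s["tool_pos"])).reshape(C.shape)
m=(np.mgrid[:420,:560][0]>250)&(C[...,2]>.125)&(p["range_z"]>0)
for a in np.arange(-.09,0.005,.01):
    q=T[m&(T[...,2]>=a)&(T[...,2]<a+.01)]
    if len(q): print(round(a,2),q[:,:2].min(0),q[:,:2].max(0),len(q))
c=C[(C[...,2]>.096)&(C[...,2]<.11)&(np.abs(C[...,0]-.44)<.05)&(C[...,1]>-.1)&(C[...,1]<.0)]
d=c-np.array([.4186,.008,0]); i=np.argmin(np.hypot(d[:,0],d[:,1])); print("nearest cast",c[i],np.hypot(*d[i,:2]),len(c))
E
```

```text
-0.09 [ 0.0024 -0.0596] [0.0172 0.0583] 12676
-0.08 [-0.008  -0.0573] [0.017  0.0571] 13300
-0.07 [-0.0102 -0.05  ] [0.0168 0.048 ] 6628
-0.06 [-0.0131 -0.0415] [0.013 0.04 ] 8090
-0.05 [-0.0135 -0.033 ] [0.0131 0.0315] 2436
-0.04 [-0.013  -0.0141] [0.0107 0.0131] 1203
-0.03 [ 0.0044 -0.0141] [0.0104 0.0132] 908
-0.02 [ 0.0046 -0.0141] [0.0103 0.0132] 722
-0.01 [ 0.005  -0.0126] [0.0103 0.0117] 224
-0.0 [-0.0739  0.1408] [-0.0724  0.1427] 14
nearest cast [ 0.4372 -0.0212  0.0965] 0.034652592552817274 3029
```

send_rows --increments '[[[1,0,-0.003,0.01,0,0,0],[1,0,-0.006,0.02,0,0,0],[1,0,-0.006,0.028,0,0,0],[1,0,-0.006,0.032,0,0,0],[1,0,-0.006,0.032,0,0,0]]]'

```text
clock: 3.98
tool_pos: [0.4154, 0.0073, 0.098]
tcp_rot: [0.143, 0.99, -0.001, -0.001]
force: [0.6, -0.2, 0.5]
opening: 0.0
grasp_force: 0.0
```

send_rows --increments '[[[1,-0.002,0,0.003,0,0,0],[1,-0.002,0,0.006,0,0,0],[1,-0.002,0,0.008,0,0,0],[1,-0.002,0,0.01,0,0,0],[1,-0.002,0,0.012,0,0,0]]]'

```text
clock: 4.4
tool_pos: [0.4179, 0.0072, 0.0872]
tcp_rot: [0.143, 0.99, 0.0, -0.0]
force: [-3.8, 0.5, 4.6]
opening: 0.0001
grasp_force: 2.5
```

send_rows --increments '[[[1,0,0,0.0015,0,0,0],[1,0,0,0.003,0,0,0],[1,0,0,0.0045,0,0,0],[1,0,0,0.006,0,0,0],[1,0,0,0.006,0,0,0]]]'

```text
clock: 4.82
tool_pos: [0.4181, 0.0071, 0.0811]
tcp_rot: [0.143, 0.99, 0.0, -0.0]
force: [-3.0, -0.0, 3.7]
opening: 0.0
grasp_force: 2.0
```

```bash
cat >> h.py <<'E'
def left(p):
    C=cloud(p); z=C[...,2]; m=red(p)&(np.hypot(C[...,0]-.375,C[...,1]-.02)<.022)&(z>.05)&(z<.07)
    d=np.hypot(C[...,0]-.4186,C[...,1]-.008)
    return m,C,z
E
python3 - <<'E'
from h import *
np.set_printoptions(precision=4,suppress=True,linewidth=220)
p=eyes.capture("wrist"); s=bot.observe(); print(s["clock"],s["tool_pos"],s["force"],np.abs(s["joint_vel"]).max())
m,C,z=left(p); v,u=np.nonzero(m); print(u.min(),u.max(),v.min(),v.max(),np.median(z[m]))
save(p,"w4.png",(220,90,320,260),4)
E
```

```text
4.8667 [0.4182 0.0071 0.0812] [-2.408   1.6183  3.2711] 0.0039009117258896817
276 297 143 209 0.062367911903403093
```

View pics/w4.png

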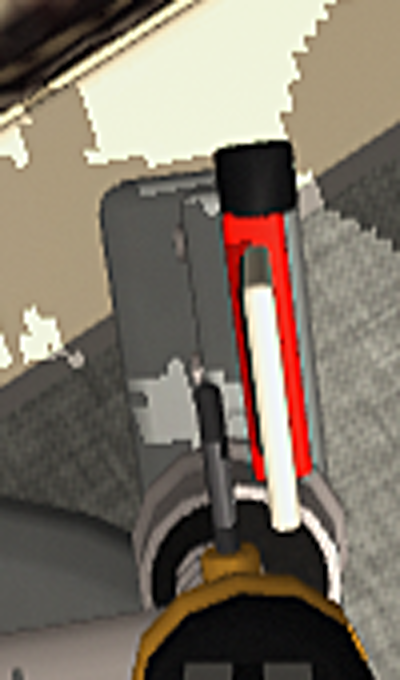

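Crop: needle runs from (208,385) to (228,545), knob below it pressed by the fingers, and red band either side of the white scale edge. The pointer is coming down, so I'll read its height.

```bash
cat >> h.py <<'E'
def heights(p,tip,perp,bandxy):
    "needle axis height profile near the expected xy tip; red band top and front"
    C=cloud(p); z=C[...,2]
    m=red(p)&(np.hypot(C[...,0]-bandxy[0],C[...,1]-bandxy[1])<.03)&(z>.04)&(z<.075)
    print("band n",m.sum(),"z pct",np.percentile(z[m],[1,5,25,50,75,95,99])*1e3,"xy",np.median(C[m],0))
    n=(np.hypot(C[...,0]-tip[0],C[...,1]-tip[1])<.015)&(z>.045)&(z<.09)&(p["frame"].max(-1)<110)&(np.ptp(p["frame"].astype(int),axis=-1)<30)
    L,l,st,ce=cv2.connectedComponentsWithStats(n.astype(np.uint8))
    for i in range(1,L):
        if st[i,4]>15: q=C[l==i]; print("dark",st[i],np.median(q,0),"z pct",np.percentile(q[:,2],[5,25,50,75,95])*1e3)
E
python3 - <<'E'
from h import *
np.set_printoptions(precision=4,suppress=True,linewidth=220)
p=eyes.capture("wrist"); heights(p,(.388,.013),0,(.375,.02))
C=cloud(p)
for v in range(182,230,4): print(v,(C[v,266:282,2]*1e3).astype(int),C[v,274,:2])
E
```

```text
band n 479 z pct [60.7933 61.369  61.9554 62.4307 62.892  63.5709 64.0276] xy [0.3778 0.0213 0.0624]
dark [269 186  12  42 252] [0.3917 0.0108 0.0687] z pct [67.3248 68.2106 68.6829 69.1062 69.7954]
182 [19 19 24 25 24 24 26 26 26 27 26 26 26 27 62 62] [0.3888 0.0109]
186 [18 19 19 19 67 69 67 68 26 27 26 26 27 27 27 61] [0.391  0.0102]
190 [19 18 19 68 68 69 68 69 68 68 26 25 27 26 27 61] [0.3846 0.013 ]
194 [19 18 18 67 68 68 68 69 68 68 18 18 18 18 18 19] [0.3862 0.0125]
198 [18 18 18 19 68 69 69 69 69 69 67 20 18 18 18 18] [0.3878 0.0121]
202 [19 18 20 21 21 68 69 68 68 68 69 23 23 22 22 23] [0.3899 0.0114]
206 [24 24 23 24 24 68 68 69 68 69 67 69 27 28 26 26] [0.3917 0.0109]
210 [29 29 30 32 31 32 67 68 69 69 68 69 36 35 35 36] [0.3933 0.0104]
214 [36 37 37 37 38 38 68 68 68 69 69 69 67 37 36 38] [0.3953 0.0098]
218 [ 37  38  38 224  38  38  38  68  69  68  68  69  68  38  39  38] [0.3969 0.0093]
222 [37 39 38 39 37 38 38 68 67 68 68 68 67 69 38 38] [0.3994 0.0085]
226 [38 38 38 38 37 38 38 64 68 68 69 70 69 68 67 66] [0.4008 0.0081]
```

send_rows --increments '[[[1,0,0,0.0015,0,0,0],[1,0,0,0.003,0,0,0],[1,0,0,0.0045,0,0,0],[1,0,0,0.0055,0,0,0],[1,0,0,0.0055,0,0,0]]]'

```text
clock: 5.33
tool_pos: [0.418, 0.0071, 0.0756]
tcp_rot: [0.143, 0.99, 0.0, -0.0]
force: [-3.6, 0.9, 5.0]
opening: 0.0001
grasp_force: 2.2
```

```bash
python3 - <<'E'
from h import *
np.set_printoptions(precision=4,suppress=True,linewidth=220)
p=eyes.capture("wrist"); heights(p,(.388,.013),0,(.375,.02)); s=bot.observe(); print(s["tool_pos"],s["force"])
E
```

```text
band n 509 z pct [60.7535 61.2805 61.9219 62.3515 62.8484 63.5322 63.899 ] xy [0.3773 0.0213 0.0624]
dark [269 185  11  43 253] [0.3914 0.0108 0.0616] z pct [60.6501 61.1897 61.6285 62.229  63.0447]
[0.4181 0.0071 0.0757] [-2.6607  0.6816  4.8185]
```

send_rows --increments '[[[1,0,0,-0.002,0,0,0],[1,0,0,-0.006,0,0,0],[1,0,0,-0.02,0,0,0],[1,0,0,-0.04,0,0,0],[1,0,0,-0.055,0,0,0]]]'

```text
clock: 5.8
tool_pos: [0.4186, 0.0067, 0.1322]
tcp_rot: [0.144, 0.99, -0.0, 0.001]
force: [0.4, 0.3, -0.7]
opening: -0.0001
grasp_force: 0.0
```

```bash
python3 - <<'E'
from h import *
np.set_printoptions(precision=4,suppress=True,linewidth=220)
p=eyes.capture("wrist"); heights(p,(.388,.013),0,(.375,.02)); go([.475,-.113,.2])
E
```

```text
band n 304 z pct [60.7204 61.1184 61.9113 62.3613 62.9275 63.6107 64.1612] xy [0.3786 0.0211 0.0624]
dark [273 165   8  32 142] [0.3913 0.0108 0.0619] z pct [60.4922 61.1766 61.8885 62.4524 63.0778]
tcp [0.4201 0.0069 0.1346] shift [-0.087  -0.0992 -0.0653]
```

send_rows --increments '[[[1,-0.02,-0.017,-0.02,0,0,0],[1,-0.045,-0.037,-0.03,0,0,0],[1,-0.07,-0.057,-0.03,0,0,0],[1,-0.093,-0.075,-0.03,0,0,0],[1,-0.11,-0.09,-0.03,0,0,0]]]'

```text
clock: 6.27
tool_pos: [0.4997, -0.1126, 0.1614]
tcp_rot: [0.144, 0.99, -0.0, 0.001]
force: [0.6, 1.2, -0.1]
opening: 0.0006
grasp_force: 0.0
```

send_rows --increments '[[[1,0,0,0,0,0,0],[1,0,0,0,0,0,0],[1,0,0,0,0,0,0]]]'

```text
clock: 6.52
tool_pos: [0.4979, -0.1102, 0.1606]
tcp_rot: [0.143, 0.99, -0.0, -0.0]
force: [-0.3, -0.4, -0.1]
opening: -0.0001
grasp_force: 0.0
```

```bash
python3 - <<'E'
from h import *
np.set_printoptions(precision=4,suppress=True,linewidth=220)
p=eyes.capture("wrist"); save(p,"w5.png"); k=knob(p,(.5,-.11)); print(k); go([*k[0][:2],.1])
heights(p,(.496,-.141),0,(.497,-.15))
E
```

```text
(array([ 0.4972, -0.106 ,  0.0928]), array([0.0261, 0.0261, 0.0073]), 1342)
tcp [ 0.4979 -0.1097  0.1606] shift [0.0017 0.0034 0.0606]
band n 125 z pct [58.6835 59.5297 60.3727 61.0523 61.6144 62.6665 63.3422] xy [ 0.4976 -0.1522  0.0611]
dark [215 218  44  23 541] [ 0.4989 -0.1426  0.0798] z pct [48.2332 70.1797 79.7684 83.4426 87.9711]
```

View pics/w5.png

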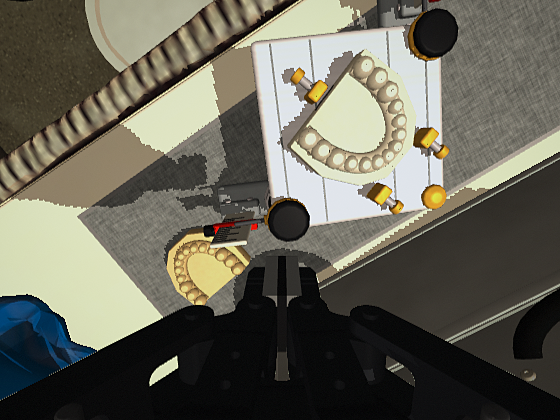

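Wrist view: right knob at (289,220), its needle to the left at about (245,218), red band at about (232,228) on the scale face, loose cast clear below-left. Descend, centre, and press to just short of the band.

send_rows --increments '[[[1,0.001,0.002,0.02,0,0,0],[1,0.002,0.003,0.04,0,0,0],[1,0.002,0.003,0.055,0,0,0],[1,0.002,0.003,0.06,0,0,0],[1,0.002,0.003,0.062,0,0,0]]]'

```text
clock: 6.98
tool_pos: [0.4964, -0.1062, 0.0982]
tcp_rot: [0.143, 0.99, 0.0, -0.001]
force: [0.7, 0.6, 1.3]
opening: -0.0003
grasp_force: 0.0
```

send_rows --increments '[[[1,0,0,0.003,0,0,0],[1,0,0,0.006,0,0,0],[1,0,0,0.008,0,0,0],[1,0,0,0.01,0,0,0],[1,0,0,0.012,0,0,0]]]'

```text
clock: 7.4
tool_pos: [0.4977, -0.1078, 0.0874]
tcp_rot: [0.144, 0.99, -0.0, 0.001]
force: [-0.8, -4.0, 4.7]
opening: -0.0002
grasp_force: 2.4
```

send_rows --increments '[[[1,0,0,0.0015,0,0,0],[1,0,0,0.003,0,0,0],[1,0,0,0.0045,0,0,0],[1,0,0,0.006,0,0,0],[1,0,0,0.006,0,0,0]]]'

```text
clock: 7.82
tool_pos: [0.4971, -0.1072, 0.0806]
tcp_rot: [0.143, 0.99, -0.0, 0.0]
force: [0.5, -3.3, 3.9]
opening: 0.0004
grasp_force: 2.0
```

```bash
python3 - <<'E'
from h import *
np.set_printoptions(precision=4,suppress=True,linewidth=220)
p=eyes.capture("wrist"); C=cloud(p); s=bot.observe(); print(s["clock"],s["tool_pos"],s["force"])
a,b=map(int,px(p,(.496,-.146,.065))); print(a,b); a0,b0=a-60,b-40
heights(p,(.496,-.141),0,(.497,-.15)); save(p,"w6.png",(a0,b0,a0+110,b0+80),7); print(a0,b0)
np.save("C6.npy",C); np.save("F6.npy",p["frame"])
E
```

```text
7.8667 [ 0.4972 -0.107   0.0807] [ 0.9038 -1.1935  3.1085]
206 275
band n 381 z pct [56.3416 59.6974 60.5048 60.9342 61.5252 62.0066 62.4744] xy [ 0.4989 -0.1433  0.0609]
dark [195 263  50  11 321] [ 0.4947 -0.1381  0.0679] z pct [45.7432 47.9663 67.8785 68.6615 69.4243]
dark [ 175  277   57   35 1244] [ 0.4995 -0.1445  0.0762] z pct [63.3113 69.3363 76.2306 82.7055 87.4451]
146 235
```

View pics/w6.png

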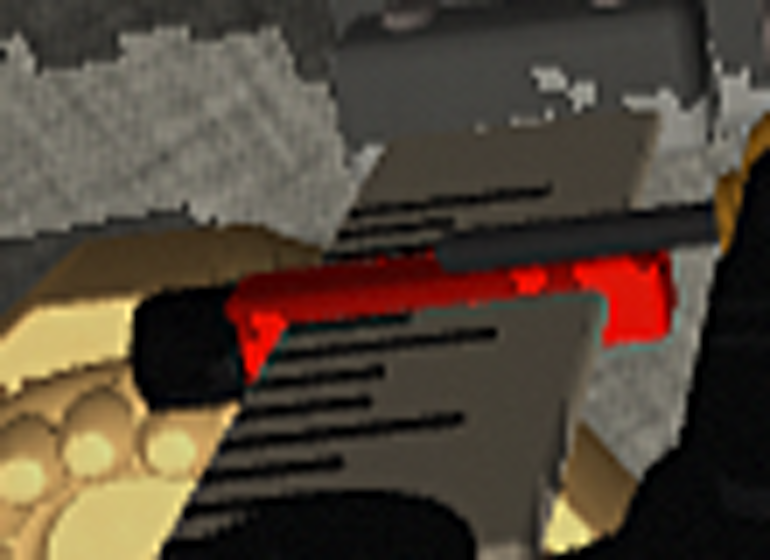

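Crop: needle tip at (440,250) against the ticks, just above the band in the view. The dark red strip is the band's front face and the bright red is its top.

```bash
python3 - <<'E'
import numpy as np
np.set_printoptions(precision=1,suppress=True,linewidth=220)
C=np.load("C6.npy");F=np.load("F6.npy").astype(int)
z=C[...,2]*1e3
for u in (184,190,196,202,208,214,220,224,234,238): print(u,[(int(F[v,u,0]),int(F[v,u,1]),round(float(z[v,u]),1),round(float(C[v,u,0]*1e3))) for v in range(266,284)if F[v,u,0]>2*F[v,u,1]])
print([(u,np.median(z[264:273,u][z[264:273,u]>64])) for u in range(210,246,3)])
E
```

```text
184 [(66, 0, 56.8, 495), (68, 4, 58.3, 495), (69, 5, 59.2, 495), (86, 4, 60.3, 495), (113, 8, 61.3, 495), (154, 7, 61.3, 496), (233, 18, 62.4, 496), (225, 13, 61.3, 497), (227, 13, 61.5, 497), (236, 10, 61.2, 498)]
190 [(66, 9, 56.1, 496), (68, 3, 58.3, 495), (67, 1, 59.0, 496), (78, 6, 60.4, 496), (113, 7, 60.8, 496), (128, 7, 60.7, 496), (142, 10, 61.2, 497), (127, 19, 60.2, 498)]
196 [(11, 2, 51.3, 497), (59, 19, 51.8, 498), (69, 2, 57.0, 496), (68, 4, 58.8, 496), (76, 6, 60.1, 496), (101, 6, 61.7, 496), (123, 2, 61.1, 497), (139, 9, 60.7, 497), (130, 11, 60.8, 498), (67, 17, 61.6, 498)]
202 [(71, 0, 57.4, 496), (69, 6, 58.2, 497), (68, 2, 59.0, 497), (89, 6, 62.0, 496), (122, 3, 60.4, 497), (135, 9, 59.6, 498), (138, 14, 61.9, 498), (107, 19, 59.7, 499)]
208 [(56, 14, 68.1, 493), (72, 3, 59.5, 497), (80, 3, 60.7, 497), (115, 9, 61.7, 497), (128, 5, 60.7, 498), (139, 5, 61.9, 498), (126, 28, 61.1, 499)]
214 [(107, 0, 60.4, 498), (126, 9, 61.5, 498), (139, 10, 60.9, 499), (131, 23, 61.0, 499)]
220 [(123, 3, 60.1, 498), (222, 10, 62.0, 498), (243, 15, 61.0, 499), (224, 21, 60.3, 500
[... 440 characters left out ...]
8, 500), (150, 11, 60.1, 501), (233, 23, 60.9, 501), (224, 23, 61.5, 501), (220, 20, 60.4, 503), (221, 23, 61.3, 503), (219, 21, 61.7, 503), (219, 20, 60.9, 504), (220, 22, 60.9, 504), (222, 19, 61.0, 505), (225, 7, 60.0, 506), (204, 43, 60.9, 506)]
[(210, np.float64(68.24351170686515)), (213, np.float64(68.6493272769387)), (216, np.float64(68.18232510633835)), (219, np.float64(68.89233870084226)), (222, np.float64(68.57924005769001)), (225, np.float64(67.91526080276661)), (228, np.float64(67.74699022021)), (231, np.float64(68.29317547281573)), (234, np.float64(68.25699626387538)), (237, np.float64(68.6145966332349)), (240, np.float64(69.0517700328883)), (243, np.float64(68.45854635176138))]
```

send_rows --increments '[[[1,0,0,0.0015,0,0,0],[1,0,0,0.003,0,0,0],[1,0,0,0.0045,0,0,0],[1,0,0,0.006,0,0,0],[1,0,0,0.0065,0,0,0]]]'

```text
clock: 8.28
tool_pos: [0.4972, -0.1073, 0.0743]
tcp_rot: [0.144, 0.99, -0.0, 0.0]
force: [1.0, -3.8, 6.0]
opening: -0.0
grasp_force: 2.6
```

```bash
python3 - <<'E'
from h import *
np.set_printoptions(precision=4,suppress=True,linewidth=220)
p=eyes.capture("wrist"); C=cloud(p); s=bot.observe(); print(s["clock"],s["tool_pos"],s["force"])
F=p["frame"].astype(int); z=C[...,2]*1e3
m=(np.hypot(C[...,0]-.496,C[...,1]+.138)<.014)&(z>50)&(z<70)&(F.max(-1)<110)&(np.ptp(F,axis=-1)<30)
n,l,st,ce=cv2.connectedComponentsWithStats(m.astype(np.uint8))
for i in range(1,n):
    if st[i,4]>40: q=C[l==i]; print(st[i],np.median(q,0),np.percentile(q[:,2],[5,25,50,75,95]))
save(p,"w7.png",(146,235,256,315),7)
E
```

```text
8.3333 [ 0.4972 -0.1073  0.0742] [ 0.6339 -2.7971  5.0027]
[209 264  39  11 263] [ 0.4944 -0.1346  0.0605] [0.0508 0.0596 0.0605 0.061  0.0618]
[192 282  39  13 304] [ 0.4998 -0.1429  0.0661] [0.062  0.0637 0.0661 0.068  0.0697]
```

View pics/w7.png

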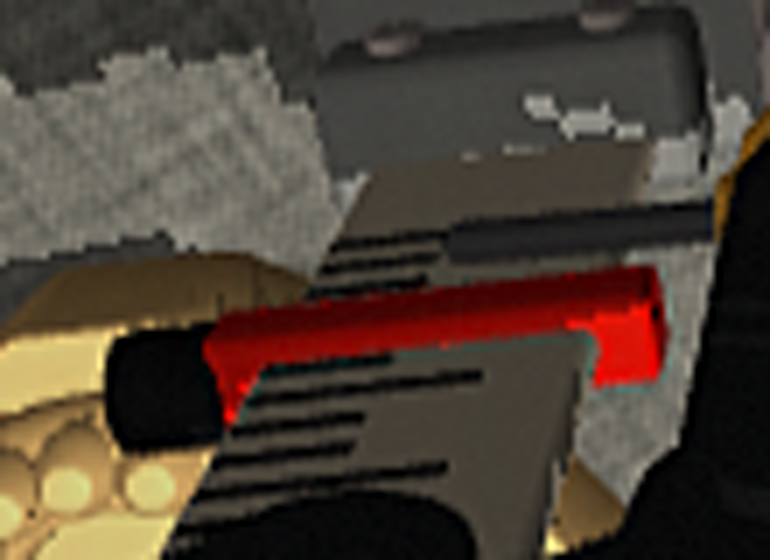

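Crop: needle at (450–710,235), in front of the scale and now level with the band by depth (axis about 59 against 58). Releasing and backing off.

send_rows --increments '[[[1,0,0,-0.002,0,0,0],[1,0,0,-0.006,0,0,0],[1,0,0,-0.02,0,0,0],[1,0,0,-0.045,0,0,0],[1,0,0,-0.075,0,0,0]]]'

```text
clock: 8.75
tool_pos: [0.4955, -0.1063, 0.1488]
tcp_rot: [0.143, 0.99, -0.0, -0.002]
force: [0.5, 0.7, 0.3]
opening: -0.0002
grasp_force: 0.0
```

send_rows --increments '[[[1,0.025,0.02,-0.015,0,0,0],[1,0.05,0.04,-0.03,0,0,0],[1,0.065,0.05,-0.045,0,0,0],[1,0.065,0.05,-0.045,0,0,0],[1,0.065,0.05,-0.045,0,0,0]]]'

```text
clock: 9.17
tool_pos: [0.4488, -0.0394, 0.1949]
tcp_rot: [0.142, 0.99, 0.001, 0.0]
force: [0.6, -1.2, -0.1]
opening: -0.0003
grasp_force: 0.0
```

```bash
python3 - <<'E'
from h import *
np.set_printoptions(precision=4,suppress=True,linewidth=220)
p=eyes.capture("wrist"); C=cloud(p); s=bot.observe(); print(s["clock"],s["tool_pos"],s["force"])
F=p["frame"].astype(int); z=C[...,2]*1e3
for t,b in(((.388,.013),(.377,.021)),((.4955,-.137),(.4985,-.145))):
    m=(np.hypot(C[...,0]-t[0],C[...,1]-t[1])<.014)&(z>50)&(z<70)&(F.max(-1)<120)&(np.ptp(F,axis=-1)<30)
    n,l,st,ce=cv2.connectedComponentsWithStats(m.astype(np.uint8))
    for i in range(1,n):
        if st[i,4]>20: q=C[l==i]; print("dark",st[i],np.median(q,0),np.percentile(q[:,2],[5,25,50,75,95]))
    r=red(p)&(np.hypot(C[...,0]-b[0],C[...,1]-b[1])<.03)&(z>50)&(z<75)
    if r.any(): print("red",r.sum(),np.percentile(z[r],[5,25,50,75,95]))
E
```

```text
9.2167 [ 0.4488 -0.0403  0.1942] [-2.2749  0.6377  0.4733]
dark [320  96   7  27 106] [0.3914 0.0096 0.0618] [0.0601 0.0611 0.0618 0.0622 0.0628]
red 188 [60.9164 61.8743 62.4738 62.939  63.653 ]
dark [181 275  21   6  76] [ 0.4944 -0.135   0.0602] [0.0508 0.0595 0.0602 0.0607 0.0614]
dark [172 286  20   6  79] [ 0.4998 -0.1425  0.066 ] [0.0617 0.0639 0.066  0.0679 0.0693]
red 163 [58.0235 60.0687 60.8649 61.4109 62.2905]
```

```bash
python3 -c "
from h import *
print(bot.job_done())"
```

```text
the job is handed in; nothing more can be done
None
```

I pressed both knobs down and let go, then handed the job in. By the wrist camera's depth readings, both pointers stand about 1 mm above the middle of their red bands (3 mm allowed), and the arm is clear of everything; the judge's verdict wasn't reported back.

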